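# Test the date stamps and reject the one that jams

## Robot

A 6-joint arm with a two-finger parallel gripper is mounted at the origin on the work surface. World frame = base frame: x ahead of the robot, y to its left, z up, the work surface at z = 0. Lengths are in mm, angles in rad, forces in N, time in s.
With the tool pointing down it reaches from about 275 to 750 mm from the base axis. Payload 10.2 kg.
Tool frame: the origin (TCP) lies at the very end of the fingers, on their centre line; the grasp point (between the pads) lies 19 mm behind it (ctrl.tcp_to_grasp is the distance from the TCP to the grasp point, in mm); z points along the fingers, x is the direction in which the jaws open and shut, and the axes are right-handed (so a half turn about z gives the same grasp; the last joint's range is limited). The gripper opens to 85 mm and grips with 20 to 120 N. Pads are 22 mm wide; open, the fingers measure 114 mm over their backs; the gripper's body (76 mm by 85 mm) begins 54 mm behind the grasp point. The pads swing forward as they close: fully open they stand 13 mm farther back than shut.
Start: joints at [0.942, 0.313, 1.498, -0, 1.331, -0.223], TCP at [207.259, 482.364, 231.294] pointing down, gripper open.
Joint ranges: [-2.94, 2.94], [-0.97, 2.17], [0.19, 2.56], [-1.23, 4.37], [0.02, 3.11], [-2.88, 2.88]. Speed limits (rad/s): [2.39, 2.39, 3.01, 3.14, 3.14, 3.14].

## Interface

Orientations are given as a unit quaternion [w, x, y, z].
In Python, from rig import monitor, vision, order, ctrl gives the robot as it stands. The module is installed in compiled form; this text tells all that it offers.
- The arm moves only by the shell command python3 -m pendant 'ROWS' [FORCE]. ROWS is JSON, a list that holds one entry, the list of rows, each a list of 5 numbers: the closure, from -1 (fully open) to 1 (shut), then the shift along the world's x, y, z in m, then the turn about the world's z in degrees. In form: [[[fingers, dx, dy, dz, spin], ...]]. A call has 1 to 20 rows; each row is the pose to reach, as a shift and turn from the pose commanded when the call began; what a row does not reach only later rows make up. A row lasts 1/10 s, in which the tool goes at most 50 mm and 8.59 degrees, less where a joint would pass 70% of its speed; a pose out of reach is approached as far as the arm can. A call with a gripper value outside its range is refused whole. The fingers move at their own pace and stop on an object; FORCE is the grip in N (left out, the last holds). Time passes only in rows, so rows that repeat a pose let the fingers close. It gives the time, the measured TCP pose, the force and the opening at its end, in the units of the state.
- monitor.sense(): the state, without advancing time (a new reading comes with each control period).
- vision.capture(name): name is "side" or "top"; returns (picture, depth): 480x640x3 uint8, red, green, blue; 480x640 float32, mm along the optical axis (not along the pixel's ray), 0 where there is no reading.
- vision.camera_info(name): a dict with "fov_y" (degrees; the focal length in pixels is half the picture's height over the tangent of half this angle, whatever the lens; pixels are square), "cx", "cy" (the principal point, pixels), "R" (3x3) and "t" (3): a world point X has camera coordinates R X + t. Camera axes: x right, y down, z forward; pixel columns grow to the right and rows downward; lengths in mm; the calibration is good to about 2 mm. A picture is of the moment at which its call begins. camera_info takes no time and is no camera call.
- order.finish_job(): hands the job in, once; it reports no verdict.
The state is a dict: "time_s": time; "joints": joint angles; "dq": joint speeds; "tau": joint torques, N m; "eef_pos": TCP position; "ee_rot": TCP orientation; "force": force on the tool from outside, world axes, zero at the start; "wrist_torque": the same for the moment, N m; "grip_width": opening from 0.0 (shut) to 1.0 (fully open).
Only numpy, scipy, OpenCV 4.12 (cv2) and the standard library are available. Lean on these libraries where they do the work, as an engineer would, in place of code of your own. Each camera call takes 0.05 s, during which the arm holds its last target.

## Task

We are putting the pantry's date stamps away: push the handle of each green-capped stamp as far down as it will go, without forcing one that jams. Those that go fully down stay standing where they are on the cork pad; any that jams part way is to be stood upright, handle still pressed, in the free compartment of the red reject tray, the one with the white card. Do not disturb the reject that is already in the tray, or the can, jar and carton.

Things in the scene. Friction and masses are not known exactly. Their poses are not given: they have to be found in the camera images.
- stamp_1: desk-top date stamp standing upright on the cork pad: black frame 36 (its x) x 56 (its y) x 55 mm tall, with a green-capped push handle on top; origin: centre of the underside of the frame, z up. About 0.17 kg. The three stamps look alike, and any of them may jam part way; which ones is not visible beforehand. Grip it by the frame, across the 36 mm sides.
- stamp_1_handle (a joint): how far the push handle of stamp_1 has been pressed down, m: 0 = fully up (cap's top 34.5 mm above the frame, so 89.5 mm above the stamp's underside), starting somewhere from 0 to 0.004; 0.022 = fully down in its storage position (cap 2 mm above the frame). It moves against steady friction of about 5 N, has no spring and stays where it is left. A faulty one comes up against a hard stop after about 10 mm, however hard it is pushed.
- stamp_1_top (a point): centre of the top face of stamp_1's green handle cap (cap 32 x 52 x 10 mm, moves with the handle); axes as the stamp's
- stamp_2: desk-top date stamp standing upright on the cork pad: black frame 36 (its x) x 56 (its y) x 55 mm tall, with a green-capped push handle on top; origin: centre of the underside of the frame, z up. About 0.17 kg. The three stamps look alike, and any of them may jam part way; which ones is not visible beforehand. Grip it by the frame, across the 36 mm sides.
- stamp_2_handle (a joint): how far the push handle of stamp_2 has been pressed down, m: 0 = fully up (cap's top 34.5 mm above the frame, so 89.5 mm above the stamp's underside), starting somewhere from 0 to 0.004; 0.022 = fully down in its storage position (cap 2 mm above the frame). It moves against steady friction of about 5 N, has no spring and stays where it is left. A faulty one comes up against a hard stop after about 10 mm, however hard it is pushed.
- stamp_2_top (a point): centre of the top face of stamp_2's green handle cap (cap 32 x 52 x 10 mm, moves with the handle); axes as the stamp's
- stamp_3: desk-top date stamp standing upright on the cork pad: black frame 36 (its x) x 56 (its y) x 55 mm tall, with a green-capped push handle on top; origin: centre of the underside of the frame, z up. About 0.17 kg. The three stamps look alike, and any of them may jam part way; which ones is not visible beforehand. Grip it by the frame, across the 36 mm sides.
- stamp_3_handle (a joint): how far the push handle of stamp_3 has been pressed down, m: 0 = fully up (cap's top 34.5 mm above the frame, so 89.5 mm above the stamp's underside), starting somewhere from 0 to 0.004; 0.022 = fully down in its storage position (cap 2 mm above the frame). It moves against steady friction of about 5 N, has no spring and stays where it is left. A faulty one comes up against a hard stop after about 10 mm, however hard it is pushed.
- stamp_3_top (a point): centre of the top face of stamp_3's green handle cap (cap 32 x 52 x 10 mm, moves with the handle); axes as the stamp's
- pad: flat cork pad fixed to the table, 170 (its x) x 370 (its y) x 4 mm, the stamps stand on it in a row along its y; origin: centre of its underside
- tray: red reject tray fixed to the table, 220 (its x) x 160 (its y) mm, walls 4 mm thick and 30 mm tall, floor 5 mm thick; one wall across its middle makes two compartments of about 104 x 152 mm, side by side along its x, centred 54 mm from the middle; origin: centre of its underside
- card: thin blank white card, 60 x 90 mm, lying on the floor of the free compartment (either of the two), at its middle; origin: centre of its underside, level with the compartment's floor, axes parallel to the tray's
- old_stamp: an earlier reject with an orange cap standing in the other compartment of the tray, 36 x 56 x 77 mm tall, not to be disturbed; origin: centre of its underside
- can: food can with green label, 74 mm diameter, 110 mm tall, bystander; origin: centre of its underside
- jar: jar with yellow lid, 68 mm diameter, 100 mm tall, bystander; origin: centre of its underside
- carton: cardboard food carton 50 x 110 x 160 mm tall with yellow patch, bystander; origin: centre of its underside

How it is judged (in metres and radians):
At the end, for the whole second after the job is handed in: The two sound stamps stand upright and at rest within 30 mm of where they started, handles pressed at least 19.5 of 22 mm; the jamming stamp stands upright at rest on the floor of the tray's free compartment with its handle pressed to where it jams (at least 7.8 mm); the earlier reject still stands (linear speed of each of stamp_1, stamp_2, stamp_3 below 0.02 m/s and angle between each of stamp_1, stamp_2, stamp_3, old_stamp's own z axis and vertical below 0.1 rad and value of joint each of stamp_1_handle, stamp_2_handle above 0.0195 m and distance of each of stamp_1, stamp_2 from where it was at the start of the episode below 0.03 m and value of joint stamp_3_handle above 0.0078 m and x of stamp_3 in the frame of card between -0.045 and 0.045 m and y of stamp_3 in the frame of card between -0.065 and 0.065 m and z of stamp_3 in the frame of card below 0.006 m); the robot touches nothing.
It fails at once if a stamp is forced: pressed onto the pad with more than 100 N (contact force between any of stamp_1, stamp_2, stamp_3 and pad above 100 N).
It fails at once if a bystander (can, jar, carton) is pushed more than 30 mm or tipped (distance of any of can, jar, carton from where it was at the start of the episode above 0.03 m or angle between any of can, jar, carton's own z axis and vertical above 0.3 rad).
It fails at once if the earlier reject is pushed more than 20 mm or tipped (distance of old_stamp from where it was at the start of the episode above 0.02 m or angle between old_stamp's own z axis and vertical above 0.3 rad).
It fails at once if a stamp is knocked over (angle between any of stamp_1, stamp_2, stamp_3's own z axis and vertical above 0.7 rad).
It also fails if it takes over 51 s, if anything falls off the work surface, if the arm or the gripper's body presses on something with over 40 N, if the wrist force passes 120 N, or if a joint passes its speed limit or range.

## Working session

There is one attempt and no reset: what is moved stays moved. The work goes in short steps, Python scripts to look and compute and a shell command to move; the robot and the scene stay as the last step left them, time stands still between calls to the robot, and variables do not carry over. Pictures are saved under pics/ and viewed, and the job is handed in when it is done.

```bash
mkdir -p pics; python3 - <<'E'
from rig import monitor, vision, ctrl
import cv2
s=monitor.sense();print(s)
for n in("top","side"):
    p,d=vision.capture(n);cv2.imwrite(f"pics/{n}0.png",p[:,:,::-1]);print(vision.camera_info(n))
print(ctrl.tcp_to_grasp)
E
```

```text
{'time_s': 0.0, 'joints': array([ 9.41594998e-01,  3.13455739e-01,  1.49842672e+00,  2.15138829e-05,
        1.33096514e+00, -2.23444219e-01]), 'dq': array([-0.00082268,  0.00280457,  0.00073865,  0.00076374, -0.00065786,
        0.00129882]), 'tau': array([-1.16257248e-03, -4.12257600e+01, -2.59740025e+01, -2.47921498e-04,
        4.12830646e-03,  2.85353565e-06]), 'eef_pos': array([207.10593136, 482.1587036 , 230.73602873]), 'ee_rot': array([ 2.10718264e-04,  8.35080435e-01,  5.50127506e-01, -5.91125179e-04]), 'force': array([-0.28125723, -0.3854504 , -0.86249195]), 'wrist_torque': array([ 0.02120804, -0.02715842,  0.01950958]), 'grip_width': 0.9964872921623037}
{'fov_y': 57.05265025873615, 'cx': 317.6946258903874, 'cy': 235.4868863937782, 'R': array([[-0.01964629, -0.99978021,  0.00731846],
       [-0.98352006,  0.01800989, -0.17989978],
       [ 0.17972843, -0.01073221, -0.98365772]]), 't': array([ 44.210714  , 638.42203552, 829.31914228])}
{'fov_y': 44.05005767891113, 'cx': 317.3225990436767, 'cy': 236.34800423359025, 'R': array([[ 0.99768837, -0.06439427,  0.02170912],
       [-0.02546926, -0.65051026, -0.7590703 ],
       [ 0.06300178,  0.7567627 , -0.6506466 ]]), 't': array([-628.90913681,   99.9051045 , 1221.84401793])}
18.700000000000003
```

View pics/top0.png

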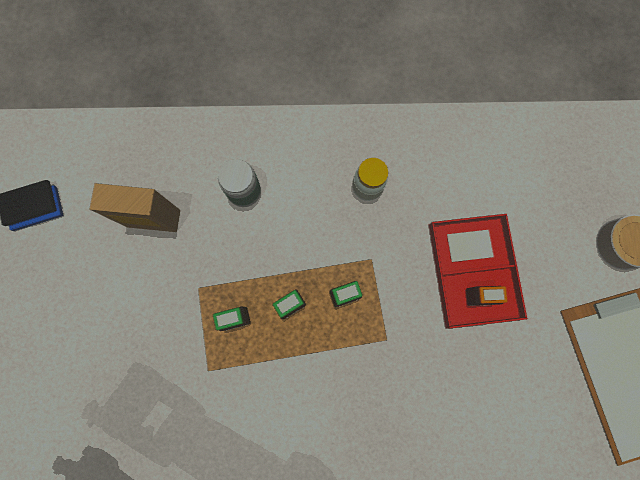

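View pics/side0.png

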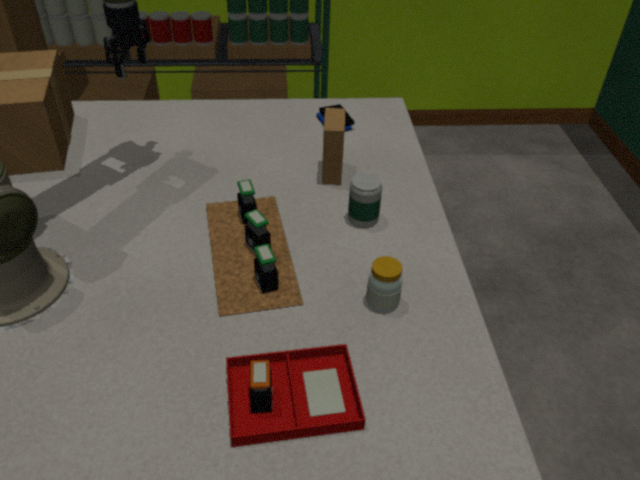

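Top view: the green caps are at about (229,319), (289,304) and (347,293), and the free card is at (470,245). The orange reject is at (493,295), with the can, jar and carton behind them.

```bash
cat > h.py <<'E'
import numpy as np, cv2
from rig import monitor, vision, ctrl
def info(n):
    c=vision.camera_info(n); f=240/np.tan(np.radians(c['fov_y'])/2); return c,f,np.array(c['R']),np.array(c['t'])
def plane(n,uv,z):
    c,f,R,t=info(n); o=-R.T@t; out=[]
    for u,v in np.atleast_2d(uv):
        d=R.T@np.array([(u-c['cx'])/f,(v-c['cy'])/f,1]); out.append(o+d*(z-o[2])/d[2])
    return np.array(out)
def cloud(n,d):
    c,f,R,t=info(n); v,u=np.mgrid[:480,:640]
    P=np.stack([(u-c['cx'])/f*d,(v-c['cy'])/f*d,d],-1); return (P-t)@R
def rect(pts):
    (c,(w,h),a)=cv2.minAreaRect(np.float32(pts[:,:2])); 
    # long axis angle
    if w<h: L,S,a=h,w,a+90
    else: L,S=w,h
    return np.round(c,1),round(L,1),round(S,1),round((a+90)%180-90,1)
def blobs(n,hsvlo,hsvhi,img,mn=60):
    m=cv2.inRange(cv2.cvtColor(img,cv2.COLOR_RGB2HSV),hsvlo,hsvhi)
    cs,_=cv2.findContours(m,cv2.RETR_EXTERNAL,cv2.CHAIN_APPROX_NONE)
    return [c[:,0,:] for c in cs if cv2.contourArea(c)>mn]
E
python3 - <<'E'
from h import *
p,d=vision.capture("top"); W=cloud("top",d)
for name,lo,hi in(("green",(45,80,40),(85,255,255)),("orange",(8,150,120),(18,255,255)),("yellow",(20,150,100),(30,255,255)),("red",(0,180,60),(4,255,255))):
  for c in blobs("top",lo,hi,p):
    m=np.zeros((480,640),np.uint8);cv2.fillPoly(m,[c],1);m=cv2.erode(m,np.ones((5,5)))>0
    z=W[m][:,2] if m.any() else np.array([0]); z=z[np.isfinite(z)]
    zz=np.median(z)
    print(name,c.mean(0).round(),"z",zz.round(1),"rect",rect(plane("top",c,zz)))
m=[c for c in blobs("top",(0,0,150),(180,60,255),p) if 450<c[:,0].mean()<490]
for c in m: print("card",c.mean(0),rect(plane("top",c,5)))
c=max(blobs("top",(5,80,60),(20,255,255),p),key=len);print("pad",rect(plane("top",c,4)))
# sideview
p,d=vision.capture("side"); W=cloud("side",d)
for name,lo,hi in(("green",(45,80,40),(85,255,255)),):
  for c in blobs("side",lo,hi,p):
    if c[:,1].mean()<150: continue
    m=np.zeros((480,640),np.uint8);cv2.fillPoly(m,[c],1);m=cv2.erode(m,np.ones((5,5)))>0
    if m.any(): print("side",c.mean(0).round(),np.median(W[m],0).round(1))
for (n,u,v) in(("can",238,177),):pass
E
```

```text
green [227. 318.] z 92.7 rect (array([479.1, 203.2]), 51.9, 31.3, -77.1)
green [288. 303.] z 92.1 rect (array([504.5,  90.8]), 51.4, 31.7, -58.6)
green [347. 293.] z 90.3 rect (array([522.5, -20.2]), 51.2, 31.2, -71.4)
orange [493. 294.] z 80.7 rect (array([ 514.9, -301.1]), 50.6, 30.4, 88.9)
yellow [373. 172.] z 99.2 rect (array([757.7, -77.9]), 57.3, 55.5, 89.0)
red [484. 270.] z 4.1 rect (array([ 570.4, -305.8]), 224.7, 163.0, 5.5)
pad (array([718.8, 423.9]), 193.9, 88.4, 82.5)
side [265. 254.] [522.7 -26.1  90.9]
side [256. 219.] [503.6  84.7  92.5]
```

```bash
python3 - <<'E'
from h import *
p=cv2.imread("pics/top0.png")[:,:,::-1].copy()
print(p[245,470],p[245,400],cv2.cvtColor(p,cv2.COLOR_RGB2HSV)[245,470])
m=cv2.inRange(cv2.cvtColor(p,cv2.COLOR_RGB2HSV),(0,0,100),(180,90,255))
m[:, :438]=0;m[:,506:]=0;m[:225]=0;m[268:]=0
cs,_=cv2.findContours(m,cv2.RETR_EXTERNAL,cv2.CHAIN_APPROX_NONE)
for c in cs:
  if cv2.contourArea(c)>50: print("card",c[:,0].mean(0),rect(plane("top",c[:,0],5)))
s=monitor.sense();print(s['time_s'],s['eef_pos'])
for n,P in (("1",(479.1,203.2)),("2",(504.5,90.8)),("3",(522.5,-20.2))): print(n,np.array(P)-s['eef_pos'][:2])
E
```

```text
[151 155 142] [150 150 141] [ 39  21 155]
card [469.8        245.27407407] (array([ 621.9, -291.8]), 90.2, 60.4, -84.4)
0.2 [207.19026186 482.26235063 230.97326049]
1 [ 271.90973814 -279.06235063]
2 [ 297.30973814 -391.46235063]
3 [ 315.30973814 -502.46235063]
```

```bash
python3 -m pendant '[[[1,0.272,-0.279,-0.05,-54],[1,0.272,-0.279,-0.05,-54],[1,0.272,-0.279,-0.05,-54],[1,0.272,-0.279,-0.05,-54],[1,0.272,-0.279,-0.05,-54],[1,0.272,-0.279,-0.05,-54],[1,0.272,-0.279,-0.05,-54],[1,0.272,-0.279,-0.05,-54],[1,0.272,-0.279,-0.05,-54],[1,0.272,-0.279,-0.05,-54],[1,0.272,-0.279,-0.12,-54],[1,0.272,-0.279,-0.12,-54],[1,0.272,-0.279,-0.12,-54],[1,0.272,-0.279,-0.12,-54]]]' 40
```

```text
time_s: 1.6
eef_pos: [479.2, 204.2, 112.3]
ee_rot: [-0.0, 0.994, 0.112, 0.001]
force: [-0.7, 0.1, 0.2]
grip_width: -0.0
```

```bash
python3 -m pendant '[[[1,0,0,-0.010,0],[1,0,0,-0.016,0],[1,0,0,-0.019,0],[1,0,0,-0.022,0],[1,0,0,-0.024,0],[1,0,0,-0.024,0]]]'; python3 -m pendant '[[[1,0,0,-0.001,0],[1,0,0,-0.002,0],[1,0,0,-0.002,0]]]'
```

```text
time_s: 2.2
eef_pos: [479.3, 203.4, 87.3]
ee_rot: [-0.0, 0.994, 0.111, 0.0]
force: [-0.5, 0.8, 0.7]
grip_width: 0.0
time_s: 2.5
eef_pos: [479.2, 203.4, 85.3]
ee_rot: [-0.0, 0.994, 0.111, 0.0]
force: [-1.3, 1.2, 3.8]
grip_width: 0.001
```

```bash
python3 -m pendant '[[[1,0,0,-0.001,0],[1,0,0,-0.002,0],[1,0,0,-0.002,0]]]';python3 -m pendant '[[[1,0,0,-0.001,0],[1,0,0,-0.0015,0],[1,0,0,-0.0015,0]]]'
```

```text
time_s: 2.8
eef_pos: [479.2, 203.4, 83.1]
ee_rot: [-0.0, 0.994, 0.111, -0.0]
force: [-0.7, 1.9, 3.0]
grip_width: -0.002
time_s: 3.1
eef_pos: [479.2, 203.4, 81.7]
ee_rot: [0.0, 0.994, 0.111, -0.0]
force: [-1.1, 1.3, 3.8]
grip_width: -0.0
```

```bash
for i in 1 2 ; do python3 -m pendant '[[[1,0,0,-0.001,0],[1,0,0,-0.002,0],[1,0,0,-0.002,0]]]' | grep -E "pos|force"; done
```

```text
eef_pos: [479.2, 203.4, 79.6]
force: [-0.9, 0.2, 2.5]
eef_pos: [479.2, 203.4, 77.6]
force: [-0.7, 0.9, 3.0]
```

```bash
for i in 1 2 ; do python3 -m pendant '[[[1,0,0,-0.001,0],[1,0,0,-0.002,0],[1,0,0,-0.002,0]]]' | grep -E "pos|force"; done; for i in 1 2 3; do python3 -m pendant '[[[1,0,0,-0.0007,0],[1,0,0,-0.0007,0]]]' | grep -E "pos|force"; done
```

```text
eef_pos: [479.2, 203.4, 75.6]
force: [-1.8, 1.4, 3.1]
eef_pos: [479.2, 203.4, 73.6]
force: [-1.5, 1.0, 2.3]
eef_pos: [479.2, 203.4, 73.0]
force: [-1.2, 1.4, 3.4]
eef_pos: [479.2, 203.4, 72.3]
force: [-1.1, 0.8, 5.0]
eef_pos: [479.3, 203.3, 71.6]
force: [-1.4, 1.6, 3.7]
```

```bash
for i in 1 2 3; do python3 -m pendant '[[[1,0,0,-0.0005,0],[1,0,0,-0.0005,0]]]' | grep -E "pos|force"; done
```

```text
eef_pos: [479.2, 203.4, 71.2]
force: [-1.0, 1.7, 3.6]
eef_pos: [479.4, 203.4, 71.0]
force: [-2.7, 0.8, 7.1]
eef_pos: [479.6, 203.4, 71.0]
force: [-3.4, 0.8, 11.5]
```

Stamp A bottomed at z=71.0, with the force rising there, so it is sound. On to B.

```bash
python3 -m pendant '[[[1,0,0,0.04,0],[1,0,0,0.04,0],[1,0.025,-0.1125,0.04,18.5],[1,0.025,-0.1125,0.04,18.5],[1,0.025,-0.1125,0.04,18.5],[1,0.025,-0.1125,0.04,18.5],[1,0.025,-0.1125,0.025,18.5],[1,0.025,-0.1125,0.02,18.5],[1,0.025,-0.1125,0.018,18.5],[1,0.025,-0.1125,0.016,18.5],[1,0.025,-0.1125,0.016,18.5]]]'; for i in 1 2 ; do python3 -m pendant '[[[1,0,0,-0.001,0],[1,0,0,-0.001,0]]]' | grep -E "pos|force"; done
```

```text
time_s: 6.6
eef_pos: [504.2, 91.1, 86.3]
ee_rot: [0.0, 0.963, 0.269, 0.0]
force: [0.4, -0.6, 2.6]
grip_width: 0.002
eef_pos: [504.3, 90.9, 85.4]
force: [-0.3, -2.5, 4.3]
eef_pos: [504.3, 90.9, 84.2]
force: [-0.5, -2.4, 3.9]
```

```bash
for i in 1 2 3; do python3 -m pendant '[[[1,0,0,-0.0006,0],[1,0,0,-0.0006,0]]]' | grep -E "pos|force"; done
```

```text
eef_pos: [504.3, 90.9, 83.6]
force: [0.1, -2.4, 4.3]
eef_pos: [504.3, 90.9, 82.9]
force: [-0.3, -1.8, 4.4]
eef_pos: [504.2, 90.9, 82.3]
force: [0.1, -1.6, 4.2]
```

```bash
for i in 1 2 ; do python3 -m pendant '[[[1,0,0,-0.001,0],[1,0,0,-0.002,0],[1,0,0,-0.002,0]]]' | grep -E "pos|force"; done
```

```text
eef_pos: [504.2, 90.9, 80.2]
force: [-0.4, -1.0, 2.8]
eef_pos: [504.2, 90.9, 78.2]
force: [0.5, -1.5, 3.7]
```

```bash
for i in 1 2 3; do python3 -m pendant '[[[1,0,0,-0.001,0],[1,0,0,-0.002,0],[1,0,0,-0.002,0]]]' | grep -E "pos|force"; done;  for i in 1 2 3; do python3 -m pendant '[[[1,0,0,-0.0006,0],[1,0,0,-0.0006,0]]]' | grep -E "pos|force"; done
```

```text
eef_pos: [504.2, 90.9, 76.2]
force: [-0.3, -2.4, 2.9]
eef_pos: [504.2, 90.9, 74.2]
force: [1.1, -2.6, 2.2]
eef_pos: [504.2, 90.9, 72.2]
force: [0.5, -1.9, 3.4]
eef_pos: [504.2, 90.9, 71.7]
force: [-0.2, -2.3, 3.7]
eef_pos: [504.2, 90.9, 71.1]
force: [-0.5, -2.2, 4.2]
eef_pos: [504.4, 90.8, 71.0]
force: [-0.9, -2.4, 8.3]
```

B is sound too, again bottoming at 71.0. Now C.

```bash
python3 -m pendant '[[[1,0,0,0.04,0],[1,0,0,0.04,0],[1,0.018,-0.111,0.04,-12.8],[1,0.018,-0.111,0.04,-12.8],[1,0.018,-0.111,0.04,-12.8],[1,0.018,-0.111,0.04,-12.8],[1,0.018,-0.111,0.025,-12.8],[1,0.018,-0.111,0.02,-12.8],[1,0.018,-0.111,0.018,-12.8],[1,0.018,-0.111,0.016,-12.8],[1,0.018,-0.111,0.016,-12.8]]]'; for i in 1 2 ; do python3 -m pendant '[[[1,0,0,-0.0007,0],[1,0,0,-0.0007,0]]]' | grep -E "pos|force"; done;  for i in 1 2 ; do python3 -m pendant '[[[1,0,0,-0.0005,0],[1,0,0,-0.0005,0]]]' | grep -E "pos|force"; done
```

```text
time_s: 10.8
eef_pos: [522.1, -19.5, 86.7]
ee_rot: [-0.0, 0.987, 0.161, -0.0]
force: [-1.4, 0.8, 3.3]
grip_width: 0.003
eef_pos: [522.3, -19.9, 86.1]
force: [-1.4, 2.2, 5.0]
eef_pos: [522.2, -20.1, 85.2]
force: [-2.0, 1.8, 4.2]
eef_pos: [522.3, -20.1, 84.6]
force: [-1.6, 1.4, 4.6]
eef_pos: [522.2, -20.1, 84.1]
force: [-1.7, 2.9, 3.7]
```

```bash
for i in 1 2 3 ; do python3 -m pendant '[[[1,0,0,-0.0005,0],[1,0,0,-0.0005,0]]]' | grep -E "pos|force"; done
```

```text
eef_pos: [522.2, -20.1, 83.7]
force: [-2.9, 1.9, 5.6]
eef_pos: [522.3, -20.0, 83.6]
force: [-2.7, 3.5, 8.5]
eef_pos: [522.5, -19.8, 83.5]
force: [-4.2, 4.3, 12.1]
```

C jams at 83.5, which is about 9.5 mm pressed. I'll lift, open and look.

```bash
python3 -m pendant '[[[1,0,0,0.05,0],[1,0,0,0.10,0],[-1,0,0,0.10,0],[-1,0,0,0.1,0],[-1,0,0,0.1,0],[-1,0,0,0.1,0],[-1,0,0,0.1,0],[-1,0,0,0.1,0]]]'; python3 - <<'E'
from h import *
for n in("top","side"):
    p,d=vision.capture(n);cv2.imwrite(f"pics/{n}1.png",p[:,:,::-1])
    W=cloud(n,d)
    for c in blobs(n,(45,80,40),(85,255,255),p,30):
        print(n,c.mean(0).round(),[rect(plane(n,c,z)) for z in (72,84)])
E
```

```text
time_s: 13.0
eef_pos: [522.1, -20.1, 182.1]
ee_rot: [-0.0, 0.987, 0.16, -0.0]
force: [-0.2, -0.4, -0.3]
grip_width: 0.992
top [230. 318.] [(array([479.2, 203.1]), 51.9, 31.1, -76.5), (array([479.2, 200.8]), 51.2, 30.7, -76.5)]
top [288. 304.] [(array([504.5,  90.9]), 51.3, 31.7, -59.3), (array([504.2,  90.2]), 50.6, 31.3, -59.3)]
side [265. 258.] [(array([522.2, -15.9]), 57.9, 32.4, -72.0), (array([522.7, -28.9]), 57.1, 31.9, -72.0)]
side [256. 226.] [(array([503.4,  84.4]), 60.3, 33.7, -58.1), (array([504.1,  69.8]), 59.4, 33.2, -58.1)]
side [249. 198.] [(array([480.2, 187.3]), 42.6, 30.6, -76.4), (array([481.2, 171.3]), 42.0, 30.1, -76.4)]
```

View pics/side1.png

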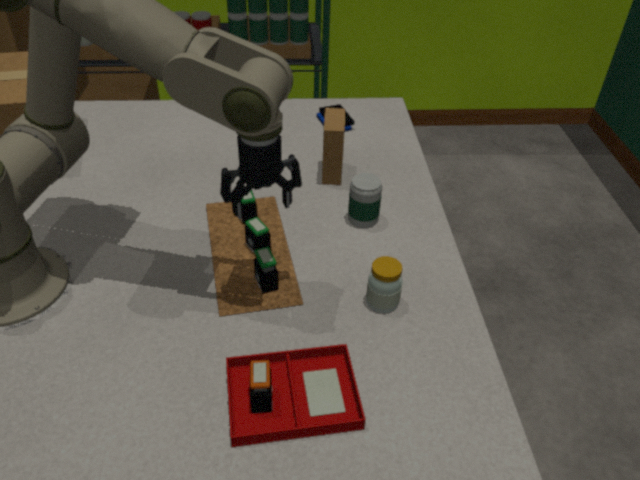

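View pics/top1.png

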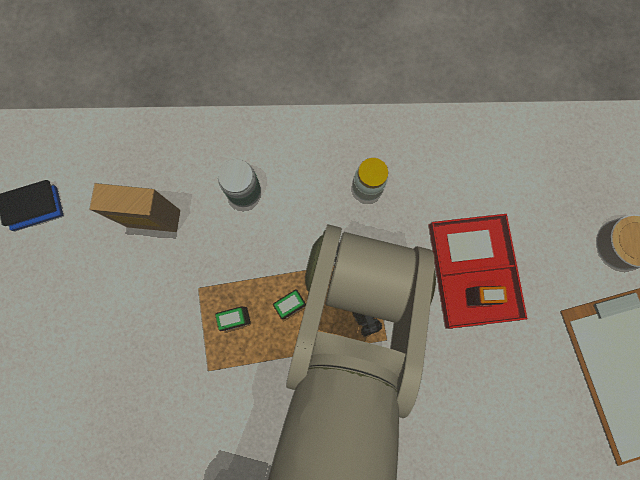

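A and B stand in place with caps low at (230,318) and (288,304). In the side view, C at (265,258) hasn't moved. Now I'll grip it by the frame.

```bash
python3 -m pendant '[[[-1,0,0,-0.05,0],[-1,0,0,-0.09,0],[-1,0,0,-0.12,0],[-1,0,0,-0.14,0],[-1,0,0,-0.155,0],[-1,0,0,-0.160,0],[-1,0,0,-0.160,0]]]' 40; python3 -m pendant '[[[1,0,0,0,0],[1,0,0,0,0],[1,0,0,0,0],[1,0,0,0,0],[1,0,0,0,0],[1,0,0,0,0],[1,0,0,0,0],[1,0,0,0,0]]]' 40
```

```text
time_s: 13.8
eef_pos: [522.1, -20.1, 22.4]
ee_rot: [-0.0, 0.987, 0.16, -0.0]
force: [-0.4, 0.5, 0.5]
grip_width: 1.003
time_s: 14.6
eef_pos: [522.6, -20.2, 23.3]
ee_rot: [0.0, 0.987, 0.16, 0.0]
force: [-0.4, -0.0, 5.8]
grip_width: 0.417
```

```bash
python3 -m pendant '[[[1,0,0,0.01,0],[1,0,0,0.04,0],[1,0,0,0.08,0],[1,0,0,0.08,0],[1,0,0,0.08,0]]]' 40; python3 -c "
from h import *
print(monitor.sense()['joints'].round(2))
p,d=vision.capture('side');cv2.imwrite('pics/side2.png',p[:,:,::-1])"
```

```text
time_s: 15.1
eef_pos: [522.2, -20.1, 103.1]
ee_rot: [0.0, 0.987, 0.16, 0.0]
force: [-0.4, 0.8, -2.1]
grip_width: 0.414
[-0.26  0.45  1.67  0.    1.03 -0.58]
```

View pics/side2.png

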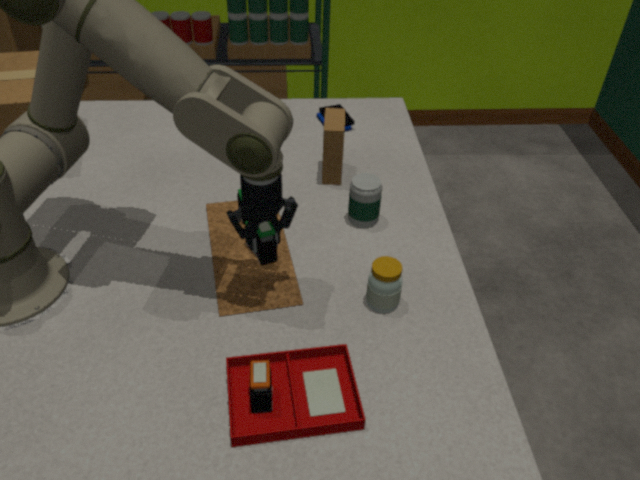

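C is held upright in the side view at (265,240). Now I'll carry it to the card.

```bash
python3 -m pendant '[[[1,0.02,-0.04,0.02,10],[1,0.04,-0.08,0.02,18],[1,0.06,-0.12,0.02,26],[1,0.0996,-0.16,0.02,34],[1,0.0996,-0.20,0.02,42],[1,0.0996,-0.24,0.02,50],[1,0.0996,-0.2717,0.02,58],[1,0.0996,-0.2717,0.02,66],[1,0.0996,-0.2717,0.02,74],[1,0.0996,-0.2717,0.02,77],[1,0.0996,-0.2717,0.02,77],[1,0.0996,-0.2717,0.02,77],[1,0.0996,-0.2717,0.02,77]]]' 40; python3 -c "
from h import *
for n in ('side','top'):
  p,d=vision.capture(n);cv2.imwrite(f'pics/{n}3.png',p[:,:,::-1])"
```

```text
time_s: 16.45
eef_pos: [621.7, -291.6, 122.0]
ee_rot: [-0.001, 0.673, 0.74, -0.0]
force: [-1.0, -0.1, -1.8]
grip_width: 0.413
```

View pics/side3.png

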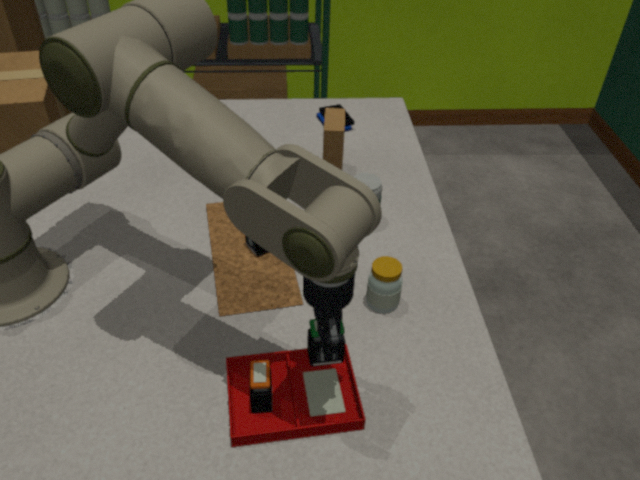

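The stamp hangs upright over the card, with the card at (323,392). Lowering.

```bash
python3 -m pendant '[[[1,0,0,-0.03,0],[1,0,0,-0.06,0],[1,0,0,-0.08,0],[1,0,0,-0.088,0],[1,0,0,-0.092,0],[1,0,0,-0.095,0],[1,0,0,-0.096,0],[1,0,0,-0.096,0]]]' 40; for i in 1 2 3 4; do python3 -m pendant '[[[1,0,0,-0.0006,0],[1,0,0,-0.0006,0]]]' | grep -E "pos|force"; done
```

```text
time_s: 17.35
eef_pos: [622.1, -292.0, 27.5]
ee_rot: [0.001, 0.673, 0.74, 0.0]
force: [0.1, 0.3, -1.7]
grip_width: 0.417
eef_pos: [622.0, -291.9, 26.4]
force: [0.1, -0.4, -2.2]
eef_pos: [621.9, -291.8, 25.5]
force: [-0.0, -0.2, -2.5]
eef_pos: [621.8, -291.8, 24.8]
force: [0.4, 0.3, -1.8]
eef_pos: [621.8, -291.8, 24.2]
force: [-0.3, -0.2, -1.7]
```

```bash
for i in 1 2 3; do python3 -m pendant '[[[1,0,0,-0.0005,0],[1,0,0,-0.0005,0]]]' | grep -E "pos|force"; done
```

```text
eef_pos: [621.8, -291.8, 23.7]
force: [-0.3, -0.5, -2.6]
eef_pos: [621.9, -291.9, 23.4]
force: [-0.3, 0.8, -1.0]
eef_pos: [621.9, -291.9, 23.4]
force: [-2.9, 1.1, 4.4]
```

Contact with the floor. I'll release gently, retreat and check.

```bash
python3 -m pendant '[[[0,0,0,0,0],[-0.3,0,0,0,0],[-0.5,0,0,0,0],[-0.8,0,0,0,0],[-0.8,0,0,0,0],[-0.8,0,0,0.0,0],[-0.8,0,0,0.03,0],[-0.8,0,0,0.07,0],[-0.8,0,0,0.12,0],[-0.8,0,0,0.16,0],[-0.8,0,0,0.18,0],[-0.8,-0.05,0.05,0.18,0],[-0.8,-0.1,0.1,0.18,0],[-0.8,-0.15,0.15,0.18,0],[-0.8,-0.2,0.18,0.18,0],[-0.8,-0.25,0.2,0.18,0],[-0.8,-0.25,0.2,0.18,0],[-0.8,-0.25,0.2,0.18,0]]]' ; python3 - <<'E'
from h import *
for n in ('side','top'):
    p,d=vision.capture(n);cv2.imwrite(f'pics/{n}4.png',p[:,:,::-1]); W=cloud(n,d)
    for c in blobs(n,(45,80,40),(85,255,255),p,30):
        if c[:,1].mean()<150: continue
        m=np.zeros((480,640),np.uint8);cv2.fillPoly(m,[c],1);m=cv2.erode(m,np.ones((5,5)))>0
        z=np.median(W[m][:,2]); print(n,c.mean(0).round(),z,rect(plane(n,c,z)))
E
```

```text
time_s: 20.55
eef_pos: [369.1, -89.9, 202.7]
ee_rot: [-0.0, 0.672, 0.74, -0.0]
force: [1.4, 0.4, 1.2]
grip_width: 0.898
side [324. 365.] 81.32440094372635 (array([ 621.2, -295.7]), 51.1, 35.7, 6.1)
side [256. 226.] 71.54484289222964 (array([503. ,  85.7]), 59.2, 32.4, -60.4)
side [246. 196.] nan (array([nan, nan]), 0.0, 0.0, 0.0)
top [230. 318.] 70.87102382918734 (array([479.2, 203.2]), 51.6, 31.1, -76.3)
top [289. 304.] 70.98222896484363 (array([504.6,  91. ]), 51.4, 31.7, -59.7)
top [483. 239.] 82.82135263956826 (array([ 621.6, -290. ]), 50.9, 31.3, 5.9)
  return _methods._mean(a, axis=axis, dtype=dtype,
  ret = ret.dtype.type(ret / rcount)
```

View pics/side4.png

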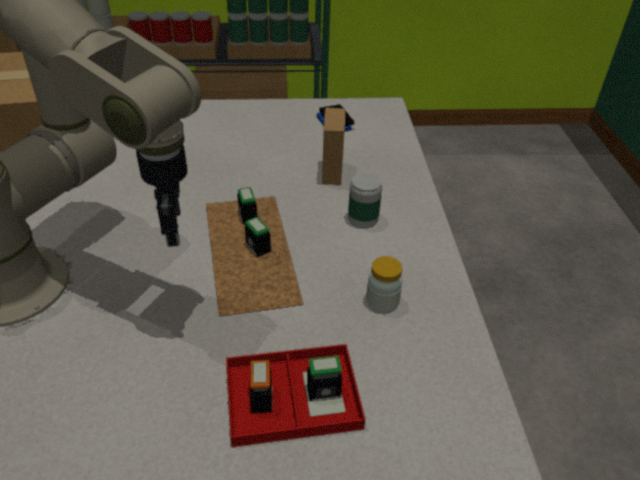

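View pics/top4.png

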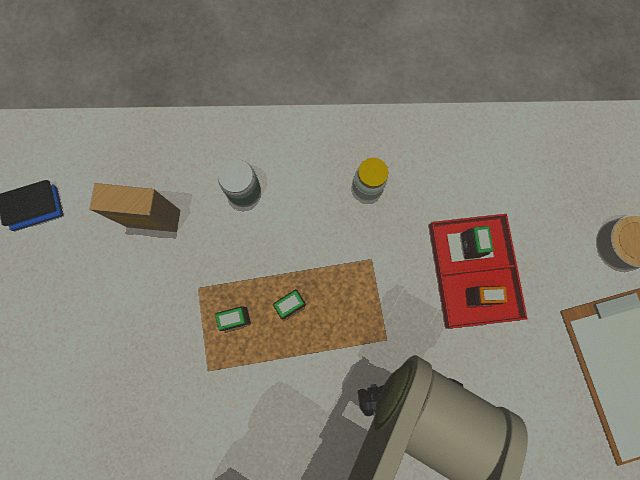

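Both views show the jammed stamp upright on the card at (483,239) in the top view. Stamps A and B are in place at (230,318) and (289,304), and the orange reject hasn't moved.

```bash
python3 -c "
from rig import order
print(order.finish_job())"
```

```text
the job is handed in; nothing more can be done
None
```

All three green-capped stamps are dealt with, and the job was handed in at about 20.7 s of the 51 s allowed. I numbered the stamps 1 to 3 from left to right in the top view.

- **Sound stamps:** The left and middle stamps went fully down, with the cap at 71 mm, which is about 22 mm pressed. The last pictures put both within about 1 mm of where they started.
- **Jammed stamp:** The right stamp stopped at 83.5 mm, about 9.5–10 mm pressed. I stopped pushing at about 12 N. I gripped it by the frame and stood it on the card. It is upright and within about 2 mm of the card's centre, its cap still pressed (83 mm above the table).
- **Rest of the scene:** The earlier reject, can, jar and carton look unmoved, and the arm is clear of everything.

Two small oddities showed in the last checks:
- **Handle depth in the tray:** The camera put the jammed handle at about 11 mm pressed, against about 9.5 mm by touch. Both are above the required 7.8 mm.
- **Side camera:** It gave no usable depth on the left stamp's cap, so that one rests on the top camera and the push.

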